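# Shut the tagged valve in the oxygen manifold box

## Task

One line of the oxygen manifold box on the worktop is to be taken out of service: with the fingertips push the box's sliding cover all the way back, then push the valve handle that carries the round tag all the way round to its shut stop, square across its pipe. Leave the cover fully open so that the shut valve can be seen, and leave the other two handles and the loose things beside the box as they are. Only push: do not pinch, grip or lift anything.

Things in the scene. Friction and masses are not known exactly. Their poses are not given: they have to be found in the camera images.
- manifold_box: Grey sheet-metal manifold box, fixed to the worktop, 300 deep (x) x 332 wide (y) mm, yaw within 0.3 rad. Origin at worktop level under the centre of its open-topped valve bay. x runs from the box's front (nearest the robot) to its back, y to its left, z up. Front wall: outer face at x = -66 mm, 7 mm thick, top 62 mm high. Three hose outlets stick out to x = -88 mm, 6 to 34 mm high.
- valve_bay (a point): Centre of the valve bay's floor, 11 mm above the worktop. Axes as the box's. The bay is clear within 59 mm along x and 160 mm along y either way; its walls are 62 mm high. Three equal valves stand in it side by side, 90 mm apart, pivots at box x = +20 and y = -95, -5, +85 mm; which valve has which place varies.
- rear_deck (a point): Centre of the flat deck behind the bay, 58 mm high, over which the open cover rests (box x +59 to +183 mm). Behind it stands a fixed inlet housing 96 mm high (box x +188 to +236 mm) with a pressure gauge up to 155 mm high at box y = +95 mm.
- box_cover (a joint): Sliding cover of the valve bay, a plain aluminium pan 124 (x) x 356 (y) mm, underside 63 and top 76 mm above the worktop (low ribs to 78). Value in m along the box's +x, straight back from the front: 0 shut over the bay, 0.118 fully open at its stop, the whole bay free. Starts at 0 to 0.012. About 2 N of friction; stays where it is left.
- cover_front (a point): Middle of the upright front face of the cover (356 wide, 13 mm high), 69.5 mm above the worktop; moves with the cover. Axes as the box's. Push on this face along +x.
- tagged_valve_pivot (a point): Point on the upright turning axis of the tagged handle, at its mid height, 46 mm above the worktop. Axes as the box's; they do not turn. Below each handle a copper pipe, 15 mm thick, axis 20 mm high, runs along box x through the pivot's axis; a brass valve body up to 33 mm high (stem to 42 mm) lies within 27 mm of the pivot.
- tagged_handle (a joint): Tagged lever, reaching 62 mm from its pivot; black sleeve 16 wide, 40 to 52 mm high, from 18 mm out to the end. Alone carries a round steel tag, 34 mm across, centred 34 mm out, top 56 mm high. Rad, clockwise from above: 0 open, along its pipe, pointing to box -x; 1.571 shut at its stop, pointing to box +y. Starts at 0 to 0.12. Friction about 0.18 N m; stays where left.
- tagged_handle_end (a point): Middle of the free end of the tagged lever, 46 mm above the worktop; moves with it. Its x axis points from here to the pivot. Push on the lever's trailing long side, which faces box -y when open and box -x when shut. Where the rules name parts c0 and c2 they mean the trailing half of the sleeve and tag, c1 and c3 the leading half.
- plain_valve_1_pivot (a point): Turning axis of the first untagged lever, as for the tagged one.
- plain_handle_1 (a joint): First untagged lever, same size and joint values as the tagged one; starts open (0 to 0.06) and is to stay so.
- plain_valve_2_pivot (a point): Turning axis of the second untagged lever, as for the tagged one.
- plain_handle_2 (a joint): Second untagged lever, same size and joint values as the tagged one; starts shut (1.53 to 1.571) and is to stay so.
- bystander_cup: Loose capped sample cup, 60 mm across, 64 mm high, standing left of the box. Origin under its centre. Leave alone.
- bystander_bottle: Loose brown bottle with a white cap, 46 mm across, 93 mm high, standing left of the box. Origin under its centre. Leave alone.
- bystander_vial: Loose small injection vial, 26 mm across, 50 mm high, standing right of the box. Origin under its centre. Leave alone.
- bystander_carton: Loose flat carton, 55 x 110 x 30 mm, lying right of the box. Origin under its centre. Leave alone.

How it is judged:
On the way, in this order (a step that is already met when the one before it is completed fails the run):
1. the cover is pushed all the way back while the tagged handle still stands open (value of joint box_cover above 0.108 m and value of joint tagged_handle below 0.4 rad), for 0.2 s.
2. the tagged handle is pushed round to its shut stop with the cover open (value of joint box_cover above 0.108 m and value of joint tagged_handle above 1.48 rad), for 0.2 s.
At the end, for the whole second after the job is handed in: Cover open to within 10 mm of its rear stop; tagged handle within 0.09 rad (5 degrees) of its shut stop; the other two handles within 0.2 rad of open and shut as they began; the four loose things beside the box within 30 mm of where they stood; all at rest (all of step 2 and value of joint plain_handle_1 below 0.2 rad and value of joint plain_handle_2 above 1.37 rad and velocity of joint tagged_handle between -0.05 and 0.05 rad/s and velocity of joint box_cover between -0.01 and 0.01 m/s and distance of each of bystander_cup, bystander_bottle, bystander_vial, bystander_carton from where it was at the start of the episode below 0.03 m); the robot touches nothing.
It fails at once if the tagged handle is pinched between the fingers ((contact force between the fingers and tagged_handle_c0 above 4 N or contact force between the fingers and tagged_handle_c2 above 4 N) and (contact force between the fingers and tagged_handle_c1 above 4 N or contact force between the fingers and tagged_handle_c3 above 4 N)).
It fails at once if another valve handle is turned (not (value of joint plain_handle_1 below 0.2 rad and value of joint plain_handle_2 above 1.37 rad)).
It fails at once if a loose thing beside the box is moved or lifted (distance of any of bystander_cup, bystander_bottle, bystander_vial, bystander_carton from where it was at the start of the episode above 0.03 m).
It also fails if it takes over 46 s, if anything falls off the work surface, if the arm or the gripper's body presses on something with over 40 N, if the wrist force passes 120 N, or if a joint passes its speed limit or range.

## Robot

A 7-joint arm with a two-finger parallel gripper is mounted at the origin on a cart in front of the work surface, level with it; the furniture and walls round the work are solid. World frame = base frame: x ahead of the robot, y to its left, z up, the work surface at z = 0. Lengths are in m, angles in rad, forces in N, time in s.
With the tool pointing down it reaches from about 0.425 to 0.95 m from the base axis. Payload 16.7 kg.
Tool frame: the origin (TCP) lies at the very end of the fingers, on their centre line; the grasp point (between the pads) lies 19 mm behind it; x points along the fingers, y is the direction in which the jaws open and shut, and the axes are right-handed (so a half turn about x gives the same grasp; the last joint's range is limited). The gripper opens to 94 mm and grips with 3 to 60 N. Pads are 16 mm wide; open, the fingers measure 119 mm over their backs; the gripper's body (75 mm by 177 mm) begins 78 mm behind the grasp point.
Start: joints at [-1.278, 0.426, 0.074, 1.606, -0.034, 1.111, -0.067], TCP at [0.289, 0.61, 0.205] pointing down, gripper open.
Joint ranges: [-2.85, 2.85], [-0.5, 2.14], [-1.23, 1.37], [0.21, 2.46], [-1.02, 4.16], [0.16, 2.05], [-2.73, 2.73]. Speed limits (rad/s): [1.89, 1.89, 2.39, 2.39, 3.01, 3.01, 3.01].

## Interface

Orientations are given as a unit quaternion [x, y, z, w].
In Python, from cell import sense, camera, camera_params, hand_in gives the robot as it stands. The module is installed in compiled form; this text tells all that it offers.
- The arm moves only by the tool send_rows, never from a script. Its argument "motion" is a list of rows, each a list of 4 numbers: the shift along the tool's x, y, z in units of 25 mm (1.0 is 25 mm), then the turn about the tool's x in units of 5 degrees (1.0 is 5 degrees). In form: [[dx, dy, dz, spin], ...]. A call has 1 to 10 rows; each row is the pose to reach, as a shift and turn from the pose commanded when the call began, along the tool's axes at that moment; what a row does not reach only later rows make up. A row lasts 1/12 s, in which the tool goes at most 41.7 mm and 7.16 degrees, less where a joint would pass 70% of its speed; a pose out of reach is approached as far as the arm can. A call with a gripper value outside its range is refused whole. "grip" is the gripper command: -1 is fully open, 1 is shut, values between are in proportion, set as the call begins (left out, the last holds). The fingers move at their own pace and stop on an object; the grip force is fixed at half the most. Time passes only in rows, so rows that repeat a pose let the fingers close. It gives the time, the measured TCP pose, the force and the opening at its end, in the units of the state.
- sense(): the state, without advancing time (a new reading comes with each control period).
- camera(name): name is "side" or "top"; returns (picture, depth): 400x640x3 uint8, red, green, blue; 400x640 float32, m along the optical axis (not along the pixel's ray), 0 where there is no reading.
- camera_params(name): a dict with "camera_matrix" (3x3 intrinsics, pixels), "pose" (4x4, takes a point from camera to world coordinates). Camera axes: x right, y down, z forward; pixel columns grow to the right and rows downward; lengths in m; the calibration is good to about 2 mm. A picture is of the moment at which its call begins. camera_params takes no time and is no camera call.
- hand_in(): hands the job in, once; it reports no verdict.
The state is a dict: "clock": time; "qpos": joint angles; "joint_vel": joint speeds; "effort": joint torques, N m; "tcp_pos": TCP position; "eef_rot": TCP orientation; "ft_force": force on the tool from outside, world axes, zero at the start; "ft_torque": the same for the moment, N m; "opening": finger opening in m.
Only numpy, scipy, OpenCV 4.12 (cv2) and the standard library are available. Lean on these libraries where they do the work, as an engineer would, in place of code of your own. Each camera call takes 0.05 s, during which the arm holds its last target.

## Working session

There is one attempt and no reset: what is moved stays moved. The work goes in short steps, Python scripts to look and compute and a tool call to move; the robot and the scene stay as the last step left them, time stands still between calls to the robot, and variables do not carry over. Pictures are saved under pics/ and viewed, and the job is handed in when it is done.

Besides the shell and the picture viewer there is one more tool, called after ">>>" by a JSON object that holds its "fn" and its "kwargs". send_rows: Moves the arm, as the interface text tells. Its arguments: {"type":"object","properties":{"motion":{"type":"array"},"grip":{"type":"number"}},"required":["motion"]}

```bash
mkdir -p pics; cat > h.py <<'E'
import numpy as np, cv2
from cell import sense, camera, camera_params, hand_in
def shot(n,tag):
    p,d=camera(n); cv2.imwrite(f'pics/{tag}.png',p[:,:,::-1]); np.save(f'{tag}_d.npy',d); return p,d
def world(n,d):
    K=np.array(camera_params(n)['camera_matrix']);T=np.array(camera_params(n)['pose'])
    v,u=np.mgrid[0:400,0:640]
    P=np.stack([(u-K[0,2])/K[0,0]*d,(v-K[1,2])/K[1,1]*d,d],-1)
    return P@T[:3,:3].T+T[:3,3]
E
python3 - <<'E'
from h import *
np.set_printoptions(precision=4,suppress=True)
for n in('side','top'):
    p,d=shot(n,n+'0'); np.save(n+'0_w.npy',world(n,d)); print(camera_params(n))
print(sense())
E
```

```text
{'camera_matrix': array([[370.6585,   0.    , 318.3631],
       [  0.    , 370.6585, 207.4354],
       [  0.    ,   0.    ,   1.    ]]), 'pose': array([[ 0.9261, -0.11  ,  0.3608,  0.2068],
       [-0.3763, -0.3339,  0.8643, -0.8001],
       [ 0.0253, -0.9362, -0.3506,  0.4218],
       [ 0.    ,  0.    ,  0.    ,  1.    ]])}
{'camera_matrix': array([[474.6918,   0.    , 316.9255],
       [  0.    , 474.6918, 203.149 ],
       [  0.    ,   0.    ,   1.    ]]), 'pose': array([[-0.0292, -0.9898,  0.1395,  0.4085],
       [-0.9996,  0.0288, -0.0048,  0.035 ],
       [ 0.0007, -0.1395, -0.9902,  1.1706],
       [ 0.    ,  0.    ,  0.    ,  1.    ]])}
{'clock': 0.1, 'qpos': array([-1.2775,  0.4267,  0.0739,  1.6066, -0.0341,  1.1108, -0.0671]), 'joint_vel': array([ 0.0016, -0.0029, -0.0002, -0.    , -0.001 , -0.0008,  0.0003]), 'effort': array([  0.01  , -93.7465,   3.6776, -45.5039,  -0.0485,   0.0168,
         0.0001]), 'tcp_pos': array([0.2891, 0.6095, 0.2048]), 'eef_rot': array([ 0.1548,  0.6899, -0.1557,  0.6898]), 'ft_force': array([ 0.0521, -0.1746,  0.4281]), 'ft_torque': array([-0.0176,  0.0269,  0.0434]), 'opening': 0.09391787311254962}
```

View pics/top0.png

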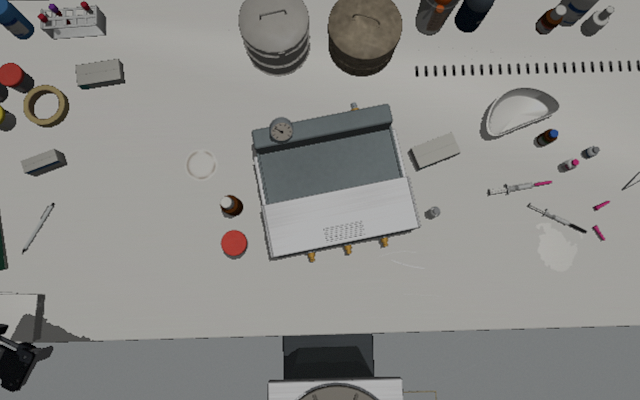

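View pics/side0.png

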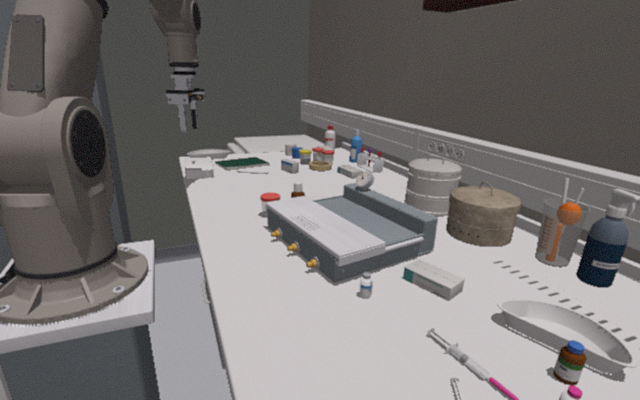

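The top view shows the white cover (front corners about (272,256) and (418,228)), the gauge at (281,129), the cup at (234,243), the bottle at (231,205), the vial at (432,212) and the carton at (435,150). The arm is clear at lower left.

```bash
python3 - <<'E'
from h import *
np.set_printoptions(precision=4,suppress=True)
W=np.load('top0_w.npy')
roi=np.zeros((400,640),bool); roi[95:275,240:425]=1
def rect(lo,hi):
    m=roi&(W[...,2]>lo)&(W[...,2]<hi)
    m=cv2.morphologyEx(m.astype(np.uint8),cv2.MORPH_OPEN,np.ones((3,3)))
    n,l,s,c=cv2.connectedComponentsWithStats(m); k=1+np.argmax(s[1:,4]); m=l==k
    P=W[m]; r=cv2.minAreaRect((P[:,:2]*1000).astype(np.float32)); print(lo,m.sum(),np.median(P[:,2]),r); print(cv2.boxPoints(r)); return P
rect(.069,.085); rect(.052,.0635); rect(.088,.104)
for u,v in((345,240),(330,180),(340,130),(281,129),(234,243),(231,200),(432,210),(435,150),(347,249),(385,242),(312,257)): print(u,v,W[v,u])
Ws=np.load('side0_w.npy')
for u,v in((320,225),(365,205),(300,210)): print('s',u,v,Ws[v,u])
m=(Ws[...,2]>.069)&(Ws[...,2]<.085);m[:, :260]=0;m[:, 400:]=0;m[:185]=0;m[270:]=0
P=Ws[m];r=cv2.minAreaRect((P[:,:2]*1000).astype(np.float32));print(r,np.median(P[:,2]));print(cv2.boxPoints(r))
E
```

```text
0.069 8040 0.07664872026305891 ((530.8724365234375, -22.7362060546875), (124.49980926513672, 355.0724792480469), 9.860876083374023)
[[ 439.138   141.5165]
 [ 499.9464 -208.3103]
 [ 622.6069 -186.9889]
 [ 561.7985  162.8379]]
0.052 6955 0.05869478816281726 ((654.4544067382812, -1.768646240234375), (123.25780487060547, 350.6963806152344), 9.984563827514648)
[[ 563.3566  160.2384]
 [ 624.1613 -185.1465]
 [ 745.5522 -163.7757]
 [ 684.7476  181.6092]]
0.088 2465 0.09626503541837317 ((742.4747314453125, 13.760452270507812), (50.238521575927734, 332.1565246582031), 9.737237930297852)
[[ 689.6285  173.1977]
 [ 745.8062 -154.1737]
 [ 795.3209 -145.6768]
 [ 739.1433  181.6946]]
345 240 [ 0.475  -0.0323  0.0779]
330 180 [ 0.6199 -0.0032  0.0584]
340 130 [ 0.7302 -0.029   0.0981]
281 129 [0.7255 0.106  0.1345]
234 243 [0.4763 0.2249 0.0655]
231 200 [0.5749 0.2285 0.0825]
432 210 [ 0.5425 -0.2449  0.0449]
435 150 [ 0.6929 -0.2653  0.0304]
347 249 [ 0.4563 -0.0394  0.0275]
385 242 [ 0.4706 -0.1318  0.0246]
312 257 [0.4397 0.045  0.0274]
s 320 225 [ 0.5224 -0.0568  0.0752]
s 365 205 [0.7076 0.0581 0.0642]
s 300 210 [0.5107 0.052  0.075 ]
((590.1778564453125, 24.341339111328125), (259.239501953125, 432.50848388671875), 9.960349082946777) 0.07526945633755738
[[ 425.107   214.9162]
 [ 499.9166 -211.0733]
 [ 755.2487 -166.2336]
 [ 680.4391  259.756 ]]
```

```bash
cat >> h.py <<'E'
from scipy.spatial.transform import Rotation as R
YAW=np.deg2rad(9.87); O=np.array([.5337,-.0226])
BX=np.array([np.cos(YAW),np.sin(YAW)]);BY=np.array([-BX[1],BX[0]])
def w2b(p): p=np.asarray(p)[...,:2]-O; return np.stack([p@BX,p@BY],-1)
def b2w(x,y): return O+x*BX+y*BY
def go(x,y,z,yaw=None):
    """units to get to box x,y, height z (from measured pose); yaw: desired angle of jaw axis in box frame, deg"""
    s=sense();A=R.from_quat(s['eef_rot']).as_matrix()
    d=np.r_[b2w(x,y),z]-s['tcp_pos']
    u=A.T@d/.025
    print('box',w2b(s['tcp_pos'])*1000,'z',s['tcp_pos'][2],'units',u.round(3),'F',s['ft_force'].round(1),'t',s['clock'],'open',s['opening'])
    a=np.degrees(np.arctan2(A[1,1],A[0,1])-YAW); print('jaw angle box',a,'tool x',A[:,0].round(3),'q',s['qpos'].round(2))
E
python3 - <<'E'
from h import *
go(-.11,0,.15); print(R.from_quat(sense()['eef_rot']).as_matrix().round(3)); go(-.11,0,.067)
for n,p in dict(front=[.4695,-.0334],housing=[.7425,.0138],deck=[.6545,-.0018]).items(): print(n,w2b(p))
E
```

```text
box [-132.66131991  664.69656865] z 0.20483903793582123 units [  2.22  -21.19   16.081] F [ 0.1 -0.2  0.4] t 0.1 open 0.09391787311254962
jaw angle box 54.761505665229116 tool x [-0.    -0.001 -1.   ] q [-1.28  0.43  0.07  1.61 -0.03  1.11 -0.07]
[[-0.     0.428  0.904]
 [-0.001  0.904 -0.428]
 [-1.    -0.001  0.   ]]
box [-132.66131991  664.69656865] z 0.20483903793582123 units [  5.54  -21.186  16.081] F [ 0.1 -0.2  0.4] t 0.1 open 0.09391787311254962
jaw angle box 54.761505665229116 tool x [-0.    -0.001 -1.   ] q [-1.28  0.43  0.07  1.61 -0.03  1.11 -0.07]
front [-0.06510105  0.00036458]
housing [2.11949039e-01 7.01595955e-05]
deck [ 0.12257746 -0.00021458]
```

```bash
python3 - <<'E'
from h import *
b=w2b([.5,.3]); go(b[0],b[1],.205)
E
```

```text
box [-132.66131991  664.69656865] z 0.20483903793582123 units [ 4.0000e-03 -7.5720e+00  1.2928e+01] F [ 0.1 -0.2  0.4] t 0.1 open 0.09391787311254962
jaw angle box 54.761505665229116 tool x [-0.    -0.001 -1.   ] q [-1.28  0.43  0.07  1.61 -0.03  1.11 -0.07]
```

>>> {"fn": "send_rows", "kwargs": {"motion": [[0,-1.5,1,-0.7],[0,-3,2,-1.4],[0,-4.5,4,-2.8],[0,-6,6,-4.2],[0,-7,8,-5.6],[0,-7.5,9.5,-7],[0,-7.5,11,-7],[0,-7.5,12.3,-7],[0,-7.5,12.3,-7],[0,-7.5,12.3,-7]], "grip": 1}}

```text
clock: 0.93
tcp_pos: [0.4914, 0.3033, 0.2055]
eef_rot: [-0.058, 0.704, 0.056, 0.705]
ft_force: [0.9, -0.5, -0.4]
opening: 0.0309
```

```bash
python3 - <<'E'
from h import *
go(-.088,0,.12)
E
```

```text
box [ 14.15878378 328.28416417] z 0.20550187441295445 units [  3.439 -13.168  -3.949] F [ 0.9 -0.5 -0.4] t 0.9333 open 0.030893353437331017
jaw angle box 89.38194049201444 tool x [ 0.002 -0.002 -1.   ] q [-0.78  0.27  0.14  1.84 -0.04  1.04  1.1 ]
```

>>> {"fn": "send_rows", "kwargs": {"motion": [[0,-1.5,-0.4,0],[0,-3,-0.8,0],[0,-4.5,-1.3,0],[0,-6,-1.8,0],[0,-7.5,-2.3,0],[0,-9,-2.7,0],[0,-10.5,-3.2,0],[0,-12,-3.7,0],[0,-13.2,-4,0],[0,-13.2,-4,0]]}}

```text
clock: 1.77
tcp_pos: [0.4422, -0.0388, 0.2056]
eef_rot: [-0.057, 0.705, 0.057, 0.705]
ft_force: [0.5, 0.2, 0.3]
opening: 0.0005
```

```bash
python3 - <<'E'
from h import *
go(-.088,0,.068)
E
```

```text
box [-92.96820681  -0.27815235] z 0.2056077933282365 units [5.504 0.016 0.199] F [0.5 0.2 0.3] t 1.7667 open 0.0004975322968680519
jaw angle box 89.38950888357712 tool x [ 0.    -0.001 -1.   ] q [-0.41  0.03  0.37  2.12 -0.01  1.    1.69]
```

>>> {"fn": "send_rows", "kwargs": {"motion": [[1.3,0,0,0],[2.6,0,0,0],[3.9,0,0,0],[4.9,0,0,0],[5.5,0,0,0],[5.5,0,0,0],[5.5,0,0,0]]}}

```text
clock: 2.35
tcp_pos: [0.4428, -0.0334, 0.0677]
eef_rot: [-0.059, 0.705, 0.059, 0.704]
ft_force: [0.7, -0.2, -0.0]
opening: 0.0004
```

```bash
python3 - <<'E'
from h import *
shot('side','s1');go(.045,0,.068)
p=cv2.imread('pics/s1.png')[130:330,200:460]; cv2.imwrite('pics/s1c.png',cv2.resize(p,(780,600)))
E
```

```text
box [-90.68915833   4.80876005] z 0.06853130847879749 units [ 0.021 -0.168  5.428] F [-0.3  0.6  0.6] t 2.4 open 0.0002590961294966519
jaw angle box 89.74368217241549 tool x [-0. -0. -1.] q [-0.37  0.25  0.35  2.25 -0.14  0.66  1.81]
```

View pics/s1c.png

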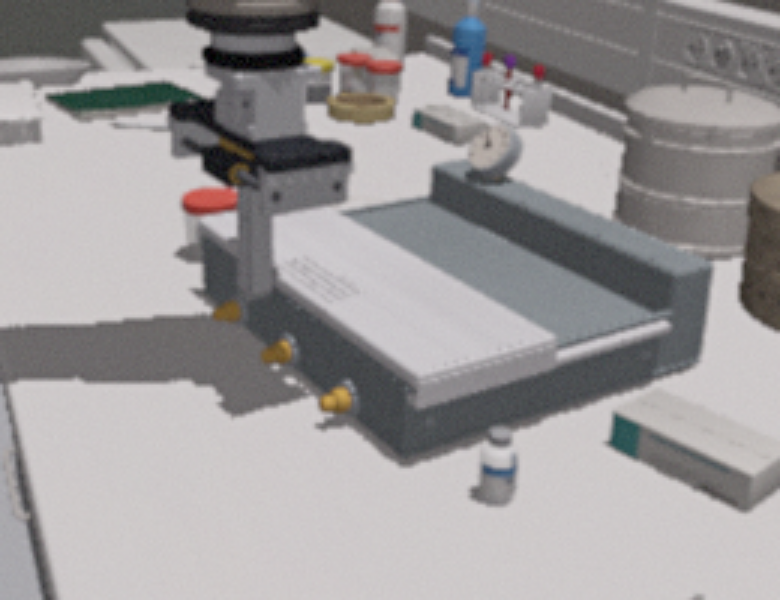

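The closed fingers stand just ahead of the cover's front face (about (255,290) in the crop), and their tips reach the wall's top. Next I push the cover.

>>> {"fn": "send_rows", "kwargs": {"motion": [[0,0,0.3,0],[0,0,0.7,0],[0,0,1.1,0],[0,0,1.5,0],[0,0,1.9,0],[0,0,2.3,0],[0,0,2.7,0],[0,0,3.1,0],[0,0,3.5,0],[0,0,3.9,0]]}}

```text
clock: 3.23
tcp_pos: [0.5403, -0.0168, 0.0678]
eef_rot: [-0.059, 0.705, 0.059, 0.704]
ft_force: [-3.1, 2.1, 1.7]
opening: 0.0003
```

```bash
python3 - <<'E'
from h import *
go(.045,0,.068)
E
```

```text
box [7.50880549 4.59629575] z 0.06784339367921899 units [-0.007 -0.178  1.5  ] F [-3.1  2.1  1.7] t 3.2333 open 0.0002762385998358505
jaw angle box 89.7637463446335 tool x [-0.  0. -1.] q [-0.35  0.4   0.33  2.04 -0.19  0.73  1.83]
```

>>> {"fn": "send_rows", "kwargs": {"motion": [[0,0,0.3,0],[0,0,0.6,0],[0,0,0.9,0],[0,0,1.1,0],[0,0,1.3,0],[0,0,1.4,0],[0,0,1.5,0],[0,0,1.55,0],[0,0,1.6,0]]}}

```text
clock: 3.98
tcp_pos: [0.5745, -0.0113, 0.0674]
eef_rot: [-0.059, 0.708, 0.059, 0.702]
ft_force: [-32.7, -3.2, 22.4]
opening: 0.0005
```

```bash
python3 - <<'E'
from h import *
go(.045,0,.068)
p,d=shot('top','t1'); cv2.imwrite('pics/t1c.png',cv2.resize(p[90:290,200:460,::-1],(780,600)))
E
```

```text
box [42.13595538  4.18253537] z 0.06743443848033379 units [-0.024 -0.167  0.115] F [-32.7  -3.2  22.4] t 3.9833 open 0.00045176015267019224
jaw angle box 89.70483398388778 tool x [-0.008 -0.    -1.   ] q [-0.35  0.45  0.32  1.96 -0.2   0.77  1.83]
```

View pics/t1c.png

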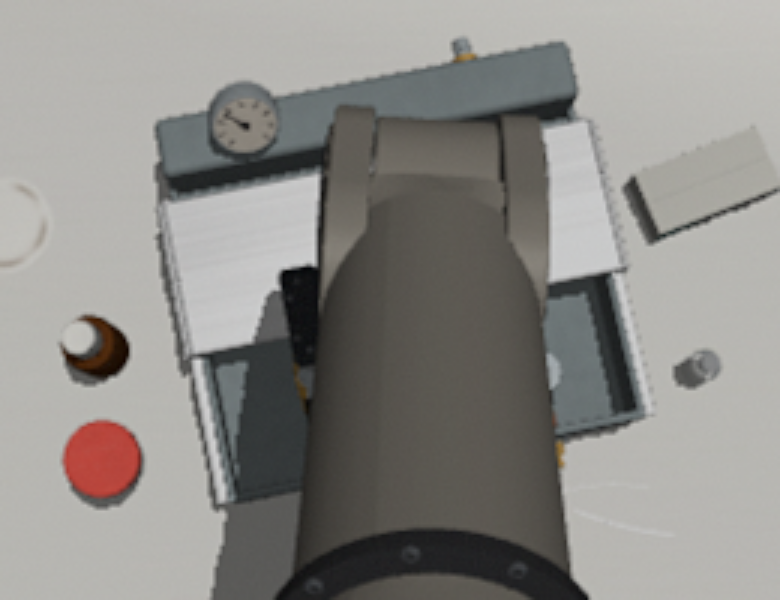

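The cover is against its rear stop: the push force is 33 N and its front edge is off the bay. A tag glint shows near (553,372). Now I'll back off and clear the view.

>>> {"fn": "send_rows", "kwargs": {"motion": [[0,0,-0.4,0],[0,0,-0.8,0],[0,0,-0.8,0],[-1.2,0,-0.8,0],[-2.4,0,-0.8,0],[-3.6,0,-0.8,0],[-4.8,0,-0.8,0],[-5.5,0.5,-0.8,0],[-5.5,2,-0.8,0],[-5.5,3.5,-0.8,0]]}}

```text
clock: 4.87
tcp_pos: [0.5457, 0.0725, 0.2074]
eef_rot: [-0.058, 0.703, 0.058, 0.706]
ft_force: [0.9, 1.2, -0.4]
opening: 0.0003
```

>>> {"fn": "send_rows", "kwargs": {"motion": [[0,1.5,0,0],[0,3,0,0],[0,4.5,0,0],[0,6,0,0],[0,7.5,0,0],[0,9,0,0],[0,9,0,0]]}}

```text
clock: 5.45
tcp_pos: [0.5047, 0.3025, 0.2055]
eef_rot: [-0.061, 0.704, 0.063, 0.704]
ft_force: [-0.2, 0.3, -0.5]
opening: 0.0005
```

```bash
python3 - <<'E'
from h import *
go(.045,0,.068)
p,d=shot('top','t2'); cv2.imwrite('pics/t2c.png',cv2.resize(p[90:290,200:460,::-1],(780,600),interpolation=cv2.INTER_CUBIC))
p,d=shot('side','s2'); cv2.imwrite('pics/s2c.png',cv2.resize(p[170:300,240:450,::-1],(800,495),interpolation=cv2.INTER_CUBIC))
E
```

```text
box [ 27.17162721 325.28729256] z 0.20547148332696225 units [  5.462 -13.03    0.659] F [-0.2  0.3 -0.5] t 5.45 open 0.0005360242180035775
jaw angle box 90.2237801788215 tool x [ 0.     0.003 -1.   ] q [-0.82  0.29  0.21  1.82 -0.07  1.04  1.16]
```

View pics/t2c.png

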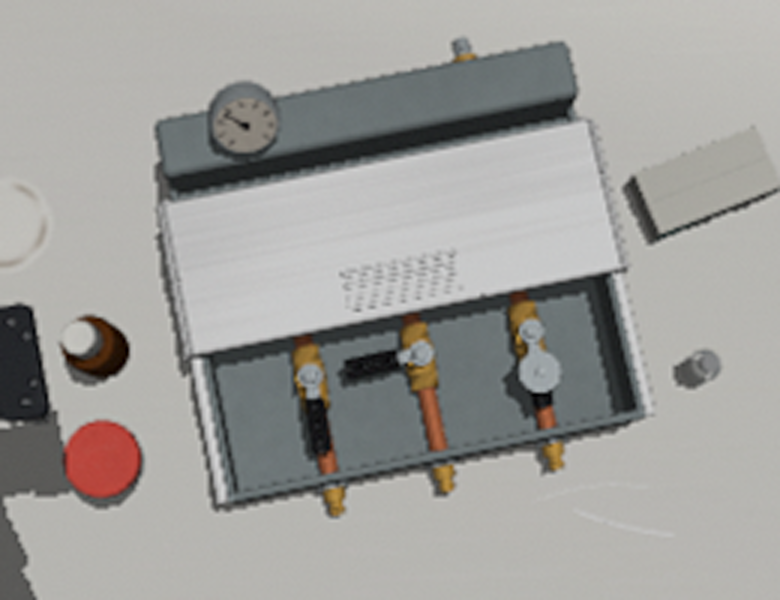

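View pics/s2c.png

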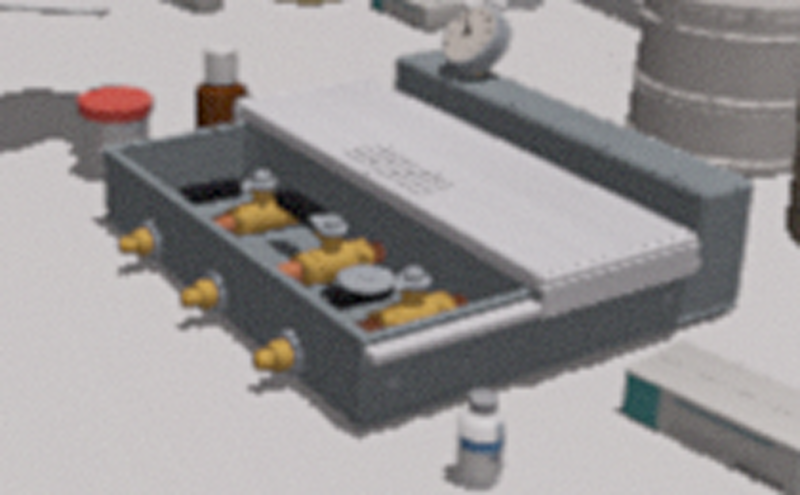

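The tagged lever is the right-hand one (tag at crop (540,371), pivot at (531,331)), open and pointing to the front. The middle lever is shut and the left one open. I'll locate it precisely and check the cover.

```bash
python3 - <<'E'
from h import *
np.set_printoptions(precision=4,suppress=True)
def q(n,u,v,z):
    K=camera_params(n)['camera_matrix'];T=camera_params(n)['pose']
    r=T[:3,:3]@np.array([(u-K[0,2])/K[0,0],(v-K[1,2])/K[1,1],1]); return T[:3,3]+r*(z-T[2,3])/r[2]
d=np.load('t2_d.npy');W=world('top',d)
def c(u,v): return 200+u/3,90+v/3
for nm,u,v,z in(('pivot',531,331,.052),('tag',540,371,.056),('tip',545,408,.05),('rwall',650,412,.062),('frontcorner',645,415,.062)):
    a,b=c(u,v); print(nm,a,b,w2b(q('top',a,b,z))*1000, 'depth',W[int(round(b)),int(round(a))])
ds=np.load('s2_d.npy');Ws=world('side',ds)
a,b=240+367*210/800,170+278*130/495; print('tag side',w2b(q('side',a,b,.056))*1000,w2b(Ws[int(b),int(a)])*1000,Ws[int(b),int(a),2])
# cover
m=(W[...,2]>.07)&(W[...,2]<.085);m[:, :240]=0;m[:,425:]=0;m[:95]=0
m=cv2.morphologyEx(m.astype(np.uint8),cv2.MORPH_OPEN,np.ones((5,5)))
P=W[m>0];r=cv2.minAreaRect((P[:,:2]*1000).astype(np.float32));print(r,w2b(np.array(r[0])/1000))
b=w2b(W[m>0]);print(np.percentile(b[:,0],[.5,99.5]))
go(-.028,-.137,.2)
E
```

```text
pivot 377.0 200.33333333333331 [ 18.8216 -95.7149] depth [ 0.5693 -0.1136  0.0531]
tag 380.0 213.66666666666669 [-14.1732 -95.1156] depth [ 0.535  -0.1184  0.0581]
tip 381.66666666666663 226.0 [-43.1294 -93.4973] depth [ 0.5091 -0.1259  0.0289]
rwall 416.66666666666663 227.33333333333334 [ -63.3406 -171.2971] depth [ 0.5017 -0.2037  0.059 ]
frontcorner 415.0 228.33333333333334 [ -64.8462 -166.9358] depth [ 0.4991 -0.198   0.0628]
tag side [-15.0035 -98.5317] [-15.2402 -97.5632] 0.05566725423080038
((644.1404418945312, -3.004638671875), (125.52350616455078, 354.3549499511719), 9.934990882873535) [0.1122 0.0004]
[0.0504 0.1728]
box [ 27.9592 318.476 ] z 0.2054356734807557 units [  0.212 -18.222  -2.213] F [ 0.2 -0.9  0.4] t 5.55 open 0.0003512408367651659
jaw angle box 89.91934481306313 tool x [ 0.  0. -1.] q [-0.81  0.28  0.21  1.82 -0.07  1.04  1.17]
```

>>> {"fn": "send_rows", "kwargs": {"motion": [[0,-1.6,-0.2,0],[0,-3.2,-0.4,0],[0,-4.8,-0.6,0],[0,-6.4,-0.8,0],[0,-8,-1,0],[0,-9.6,-1.2,0],[0,-11.2,-1.4,0],[0,-12.8,-1.6,0],[0,-14.4,-1.8,0],[0,-16,-2,0]]}}

```text
clock: 6.38
tcp_pos: [0.5239, -0.112, 0.2061]
eef_rot: [-0.059, 0.704, 0.059, 0.705]
ft_force: [0.7, 1.1, -1.1]
opening: 0.0004
```

>>> {"fn": "send_rows", "kwargs": {"motion": [[0,-1.2,-0.1,0],[0,-2.2,-0.2,0],[0,-2.2,-0.2,0],[0,-2.2,-0.2,0]]}}

```text
clock: 6.72
tcp_pos: [0.528, -0.1662, 0.2057]
eef_rot: [-0.058, 0.705, 0.057, 0.705]
ft_force: [-0.0, -0.3, 0.0]
opening: 0.0005
```

```bash
python3 - <<'E'
from h import *
go(-.028,-.137,.08)
E
```

```text
box [ -30.19723312 -140.50040801] z 0.2056795060443393 units [5.027 0.144 0.085] F [-0.  -0.3  0. ] t 6.7167 open 0.000504509043219026
jaw angle box 89.48454739280615 tool x [ 0.    -0.001 -1.   ] q [-0.22  0.24  0.48  1.9  -0.13  1.03  2.05]
```

>>> {"fn": "send_rows", "kwargs": {"motion": [[1.3,0.15,0,0],[2.6,0.15,0,0],[3.9,0.15,0,0],[4.8,0.15,0,0],[4.8,0.15,0,0],[4.8,0.15,0,0],[4.8,0.15,0,0]]}}

```text
clock: 7.3
tcp_pos: [0.5288, -0.1598, 0.0869]
eef_rot: [-0.059, 0.704, 0.059, 0.705]
ft_force: [0.9, -0.3, 1.2]
opening: 0.0003
```

```bash
python3 - <<'E'
from h import *
go(-.028,-.137,.045)
p,d=shot('side','s3'); cv2.imwrite('pics/s3c.png',cv2.resize(p[130:300,220:450,::-1],(800,591),interpolation=cv2.INTER_CUBIC))
p,d=shot('top','t3'); cv2.imwrite('pics/t3c.png',cv2.resize(p[90:290,200:460,::-1],(780,600),interpolation=cv2.INTER_CUBIC))
E
```

```text
box [ -28.34964056 -134.32803157] z 0.08693579769710215 units [ 1.677 -0.106  0.012] F [ 0.9 -0.3  1.2] t 7.3 open 0.0003353772159747706
jaw angle box 89.75704157906088 tool x [ 0.001 -0.    -1.   ] q [-0.17  0.39  0.43  2.01 -0.23  0.78  2.13]
```

View pics/s3c.png

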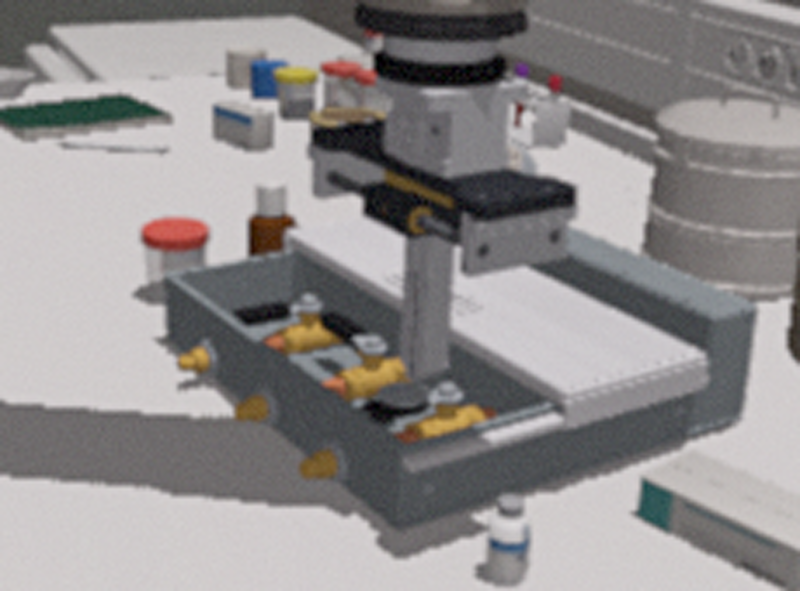

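```bash
python3 - <<'E'
from h import *
K=camera_params('side')['camera_matrix'];T=np.linalg.inv(camera_params('side')['pose'])
for p in([*b2w(-.028,-.134),.087],[*b2w(-.0142,-.095),.056]):
    c=K@(T[:3,:3]@p+T[:3,3]); c=c/c[2]; print((c[0]-220)*800/230,(c[1]-130)*591/170)
E
```

```text
422.25235111251783 374.03423425287525
402.57996894933785 390.51075927685366
```

View pics/t3c.png

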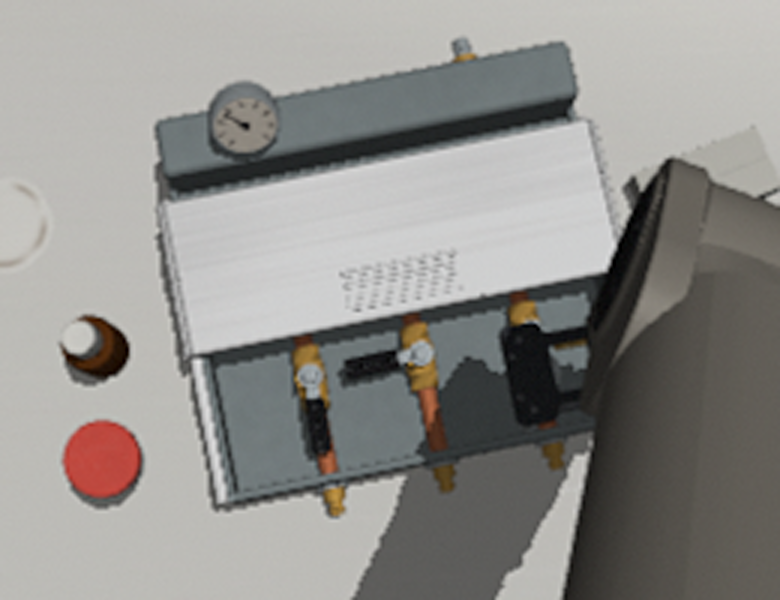

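The tip's position in the picture agrees with the computed projection, about (422,374). The fingers stand right of the tag with a clear gap, so I descend.

>>> {"fn": "send_rows", "kwargs": {"motion": [[0.4,-0.1,0,0],[0.9,-0.1,0,0],[1.3,-0.1,0,0],[1.6,-0.1,0,0],[1.6,-0.1,0,0],[1.6,-0.1,0,0]]}}

```text
clock: 7.9
tcp_pos: [0.528, -0.1623, 0.0447]
eef_rot: [-0.059, 0.705, 0.059, 0.704]
ft_force: [-0.5, 0.4, -0.1]
opening: 0.0007
```

```bash
python3 - <<'E'
from h import *
go(-.028,-.12,.045)
# path: contact at 46 mm out, offset n from lever axis, lever angle a (cw from -x toward +y)
for a in range(0,91,10):
    t=np.radians(a); dirn=np.array([-np.cos(t),np.sin(t)]); tr=np.array([-np.sin(t),-np.cos(t)])
    # finger rect half sizes hx=.009, hy=.0125 ; support towards -tr
    off=.008+.009*abs(tr[0])+.0125*abs(tr[1])
    p=np.array([.020,-.095])+.047*dirn+off*tr; print(a,(p*1000).round(1))
E
```

```text
box [ -29.56947613 -136.65815895] z 0.04473910669080157 units [-0.01   0.667  0.06 ] F [-0.5  0.4 -0.1] t 7.9 open 0.0007127143838423573
jaw angle box 89.7418745019251 tool x [-0.002 -0.    -1.   ] q [-0.14  0.46  0.4   2.03 -0.27  0.7   2.17]
0 [ -27.  -115.5]
10 [ -30.1 -108.4]
20 [ -32.  -100.4]
30 [-32.4 -91.7]
40 [-31.  -82.7]
50 [-27.8 -73.7]
60 [-22.6 -65.3]
70 [-15.6 -57.9]
80 [ -6.9 -52. ]
90 [  3. -48.]
```

>>> {"fn": "send_rows", "kwargs": {"motion": [[0,0.3,0,0],[0,0.6,0,0],[0,0.8,0,0],[0,1,0,0],[0,1.2,0,0],[0,1.4,-0.05,0],[0,1.6,-0.1,0],[0,1.8,-0.1,0],[0,2,-0.1,0],[0,2.15,-0.05,0]]}}

```text
clock: 8.73
tcp_pos: [0.5178, -0.1088, 0.0458]
eef_rot: [-0.059, 0.705, 0.059, 0.705]
ft_force: [-4.5, -4.1, 1.3]
opening: 0.0006
```

```bash
python3 - <<'E'
from h import *
go(-.028,-.074,.045)
p,d=shot('side','s4'); cv2.imwrite('pics/s4c.png',cv2.resize(p[170:300,240:450,::-1],(800,495),interpolation=cv2.INTER_CUBIC))
E
```

```text
box [-30.46134889 -82.21327701] z 0.04581671588938896 units [0.033 0.329 0.097] F [-4.5 -4.1  1.3] t 8.7333 open 0.0005752387901397191
jaw angle box 89.77021565366479 tool x [-0. -0. -1.] q [-0.24  0.42  0.4   2.08 -0.26  0.68  2.07]
```

View pics/s4c.png

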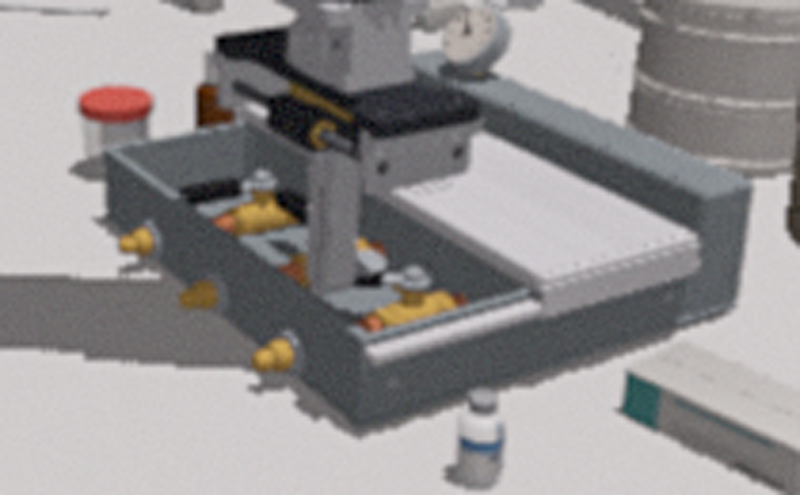

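The lever is turning: the tag sits at about (368,258), behind the fingers. I continue along the arc.

>>> {"fn": "send_rows", "kwargs": {"motion": [[0,0.2,0.05,0],[0,0.4,0.12,0],[0,0.6,0.25,0],[0,0.78,0.38,0],[0,0.92,0.52,0],[0,1.03,0.66,0],[0,1.13,0.8,0],[0,1.2,0.9,0],[0,1.24,0.97,0],[0,1.24,0.97,0]]}}

```text
clock: 9.62
tcp_pos: [0.537, -0.0744, 0.0454]
eef_rot: [-0.06, 0.705, 0.06, 0.704]
ft_force: [-2.9, -1.4, -0.5]
opening: 0.0002
```

```bash
python3 - <<'E'
from h import *
go(.003,-.048,.045)
p,d=shot('side','s5'); cv2.imwrite('pics/s5c.png',cv2.resize(p[170:300,240:450,::-1],(800,495),interpolation=cv2.INTER_CUBIC))
E
```

```text
box [ -5.64816889 -51.55156392] z 0.04536737119818525 units [0.015 0.143 0.345] F [-2.9 -1.4 -0.5] t 9.6167 open 0.00023199620079426977
jaw angle box 89.78477443562608 tool x [-0.001 -0.    -1.   ] q [-0.3   0.44  0.39  2.05 -0.26  0.69  2.  ]
```

View pics/s5c.png

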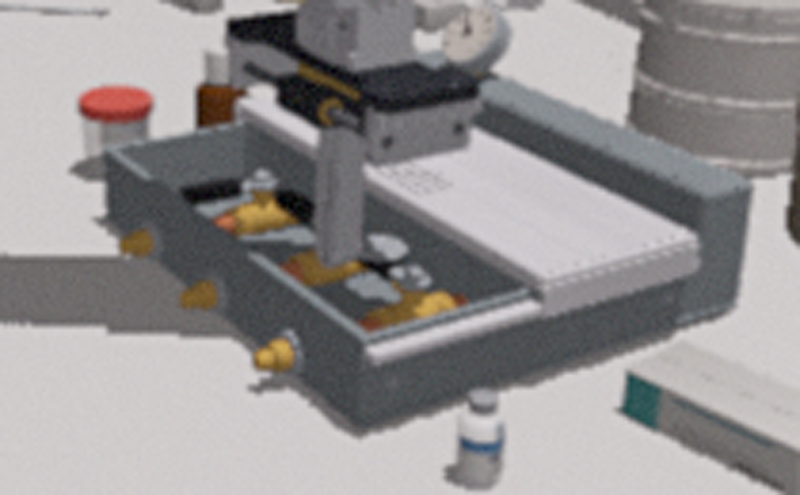

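Nearly round: the tag is at (388,245). Next come small steps in +x until the force rises at the stop.

>>> {"fn": "send_rows", "kwargs": {"motion": [[0,0.05,0.1,0],[0,0.08,0.2,0],[0,0.1,0.3,0],[0,0.1,0.36,0],[0,0.1,0.4,0],[0,0.1,0.4,0]]}}

```text
clock: 10.17
tcp_pos: [0.5404, -0.0725, 0.0445]
eef_rot: [-0.058, 0.708, 0.059, 0.701]
ft_force: [-33.5, -10.5, 25.3]
opening: 0.0002
```

```bash
python3 - <<'E'
from h import *
go(.006,-.048,.045)
E
```

```text
box [ -1.96317732 -50.34958164] z 0.04454741692449905 units [-0.021  0.096  0.318] F [-33.5 -10.5  25.3] t 10.1667 open 0.00023591006477230526
jaw angle box 89.60942675039267 tool x [-0.011 -0.    -1.   ] q [-0.3   0.45  0.39  2.04 -0.26  0.71  1.99]
```

The force is 35 N at the stop. I back straight off toward the front, then lift and clear the view.

>>> {"fn": "send_rows", "kwargs": {"motion": [[0,0,0,0],[0,0,-0.4,0],[0,0,-0.8,0],[0,0,-1.1,0],[0,0,-1.1,0],[-1,0,-1.1,0],[-2.2,0,-1.1,0],[-3.6,0,-1.1,0],[-5,0,-1.1,0],[-6.3,0,-1.1,0]]}}

```text
clock: 11.0
tcp_pos: [0.5198, -0.0751, 0.2053]
eef_rot: [-0.059, 0.704, 0.059, 0.705]
ft_force: [-0.7, 1.3, 0.2]
opening: 0.0005
```

>>> {"fn": "send_rows", "kwargs": {"motion": [[0,1.5,0,0],[0,3,0,0],[0,4.5,0,0],[0,6,0,0],[0,7.5,0,0],[0,9,0,0],[0,10.5,0,0],[0,12,0,0],[0,13.5,0,0],[0,13.5,0,0]]}}

```text
clock: 11.83
tcp_pos: [0.461, 0.2655, 0.2031]
eef_rot: [-0.061, 0.704, 0.063, 0.705]
ft_force: [-1.7, 0.7, -0.5]
opening: 0.0005
```

>>> {"fn": "send_rows", "kwargs": {"motion": [[0,0,0,0],[0,0,0,0],[0,0,0,0]]}}

```text
clock: 12.08
tcp_pos: [0.4634, 0.2566, 0.2031]
eef_rot: [-0.059, 0.705, 0.059, 0.705]
ft_force: [-1.0, 0.6, 0.4]
opening: 0.0004
```

```bash
python3 - <<'E'
from h import *
go(.0,0,.2)
p,d=shot('top','t6'); cv2.imwrite('pics/t6c.png',cv2.resize(p[90:290,200:460,::-1],(780,600),interpolation=cv2.INTER_CUBIC))
W=world('top',d)
m=(W[...,2]>.07)&(W[...,2]<.085);m[:, :240]=0;m[:,425:]=0;m[:95]=0
m=cv2.morphologyEx(m.astype(np.uint8),cv2.MORPH_OPEN,np.ones((5,5)))
r=cv2.minAreaRect((W[m>0][:,:2]*1000).astype(np.float32));print(w2b(np.array(r[0])/1000))
p,d=shot('side','s6'); cv2.imwrite('pics/s6c.png',cv2.resize(p[170:300,240:450,::-1],(800,495),interpolation=cv2.INTER_CUBIC))
E
```

```text
box [-21.44062796 287.14961783] z 0.2031336940858479 units [  0.126 -11.481   0.921] F [-1.   0.6  0.4] t 12.0833 open 0.00042797474627727166
jaw angle box 89.68347859636233 tool x [ 0.  0. -1.] q [-0.84  0.19  0.25  1.94 -0.05  1.01  1.17]
[0.11200166 0.00022506]
```

View pics/t6c.png

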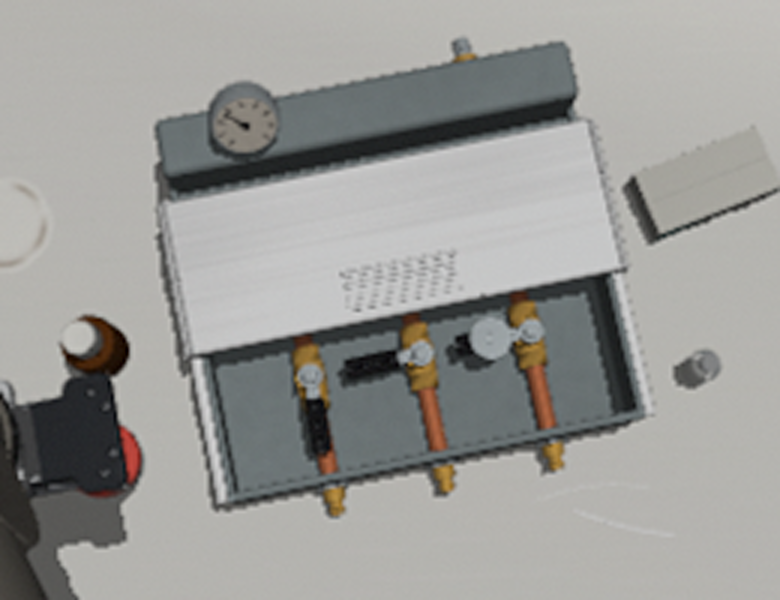

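View pics/s6c.png

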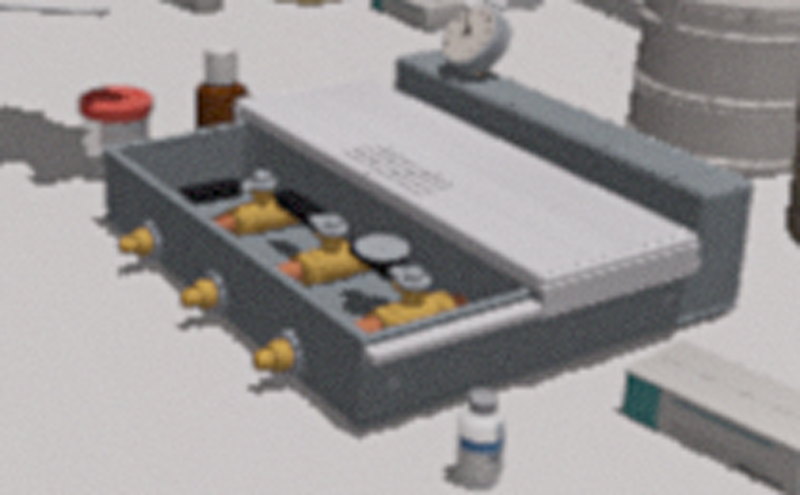

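The tagged lever now points left across its pipe (tag at (490,338), pivot at (531,331)), parallel to the middle one. The cover and the loose things are unmoved. I'll measure the angle.

```bash
python3 - <<'E'
from h import *
def q(n,u,v,z):
    K=camera_params(n)['camera_matrix'];T=camera_params(n)['pose']
    r=T[:3,:3]@np.array([(u-K[0,2])/K[0,0],(v-K[1,2])/K[1,1],1]); return (T[:3,3]+r*(z-T[2,3])/r[2])
pts={'tag':(490,338,.056),'piv':(531,331,.0525),'tip':(455,347,.05)}
b={k:w2b(q('top',200+u/3,90+v/3,z))*1000 for k,(u,v,z) in pts.items()}; print(b)
for k in('tag','tip'):
    d=b[k]-b['piv']; print(k,np.degrees(np.arctan2(d[1],-d[0])))
# tag by depth: highest points in bay near the tag
W=world('top',np.load('t6_d.npy')); B=w2b(W)
g=cv2.imread('pics/t6.png',0)
m=(W[...,2]>.051)&(W[...,2]<.062)&(B[...,1]<-.03)&(B[...,1]>-.085)&(B[...,0]>-.02)&(B[...,0]<.048)&(g>110)
print(m.sum(),B[m].mean(0)*1000)
ds=np.load('s6_d.npy');a=240+382*210/800;c=170+249*130/495;print('side tag',w2b(q('side',a,c,.056))*1000)
t0=np.load('top0_w.npy')
print(sense()['ft_force'])
E
```

```text
{'tag': array([ 19.37196417, -62.1143336 ]), 'piv': array([ 18.76242912, -95.63716719]), 'tip': array([ 18.59391499, -34.09336152])}
tag 91.04167619983792
tip 89.84311785459094
142 [ 20.06493329 -61.33203836]
side tag [ 16.27573039 -69.4688977 ]
[-0.81457234  0.32370647  0.22675175]
```

```bash
python3 - <<'E'
from h import *
for f,n in(('s2','side'),('s6','side'),('t2','top'),('t6','top')):
    W=world(n,np.load(f+'_d.npy'));B=w2b(W);g=cv2.imread(f'pics/{f}.png',0)
    m=(W[...,2]>.051)&(W[...,2]<.061)&(B[...,1]<-.03)&(B[...,1]>-.125)&(B[...,0]>-.04)&(B[...,0]<.048)&(g>90)
    k,l,s,c=cv2.connectedComponentsWithStats(m.astype(np.uint8))
    for i in range(1,k):
        if s[i,4]>15: print(f,s[i],B[l==i].mean(0)*1000,np.ptp(B[l==i],0)*1000,W[l==i][:,2].mean())
E
```

```text
s2 [329 240  15   7  86] [-14.63283806 -95.26181784] [30.89779712 34.53442336] 0.05467060478667287
s6 [333 232  15   7  74] [ 19.44542278 -62.93166968] [32.06408168 36.25432075] 0.05468514997589779
t2 [375 197   5   6  16] [ 20.5023369  -95.94789961] [12.12647524 10.02800752] 0.053101516352133005
t2 [373 207  14  14 148] [-13.75886377 -93.25277534] [31.71366645 31.92575529] 0.05629280560213538
t6 [357 196  13  14 142] [ 20.07906291 -61.20224384] [32.73803387 30.49883697] 0.05634601047082491
```

Both views put the tag centre at box (19.4–20.1, −61 to −63) mm, within about 1° of square across the pipe. I hand in.

```bash
python3 - <<'E'
from h import *
print(hand_in())
E
```

```text
the job is handed in; nothing more can be done
None
```

The job is handed in, at about 12 s of the 46 s allowed. I got no verdict back.

- **Cover:** with the gripper closed, I pushed the cover back to its stop, where the push force rose to about 33 N. It had travelled about 115 mm from a start of roughly 3 mm. It had not moved when I checked again at the end.
- **Tagged valve:** it was the right-hand one of the three. I pushed its trailing side round the arc until the force rose to about 35 N at the stop. The tag centre then measured (19.4 to 20.1, −61 to −63) mm in box axes from both cameras, which is within about 1° of square across its pipe.
- **Everything else:** in the last pictures the other two handles and the four loose things look unmoved. This was by eye, without measuring, and in the last top picture the gripper partly hides the cup. The arm was left clear of everything.

One check disagreed at first. A rough point picked by hand in the side picture put the tag about 8 mm off along the lever. Using the centre of the tag from the depth image instead removed the difference.

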